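Hang the air grinder on the spring balancer's snap hook

TASK

Hang the orange air grinder on the spring balancer: take the balancer's black grip, pull the hook down against its spring and push it nose first into the grinder's wire bail until the bail is inside the hook, then ease the hook up so that its gate snaps shut behind the bail and the grinder lifts out of its rest. Let go only when the grinder's weight balances the spring, so that it hangs still and neither jumps up nor drops; do not ram the hook against the grinder or tip it over, and leave the other things on the bench where they are.

Things in the scene. Friction and masses are not known exactly. Their poses are not given: they have to be found in the camera images.
- grip_center (a point): centre of the balancer's black grip: an upright cylinder, 28 mm across, 53 mm tall, domed, that spins freely about its own axis on the end of the blue hook arm. Grasp it from above. Under it a steel flange 37 mm wide (top face 27 mm below this point), then the arm, and 92 mm straight below this point the hook's bowl centre.
- hook_bowl (a point): centre of the bowl of the steel snap hook under the arm's end. Axes: x level along the arm toward the mast, y level, the way the hook's nose points, z up. 7 mm round bar, bowl of 8 mm inside radius, outer bottom 15 mm below this point. Shank on the -y side; the nose, on the +y side, ends 7.5 mm above this point. A brass gate closes the throat between nose and shank.
- bail_top (a point): wire centre at the crown of the grinder's bail, a stirrup of 5 mm steel wire standing square across the barrel: legs 49 mm apart, crown 37 mm above the barrel's top. The hook enters moving along the barrel, over its top, nose first, the crown 10 to 20 mm (best 14) higher than hook_bowl. Once in and raised, the wire lies 5.5 mm below hook_bowl, the gate shut over it.
- grinder_center (a point): centre of the orange air grinder's barrel (41 mm thick; tool 186 mm long), 57.5 mm below the bail's crown; x along the barrel, z up. It lies loose in its rest, roughly square to the arm. Its weight is not known exactly: 0.66 kg give or take 40 %. Only gravity holds it, so a level push of more than about 3 N at the crown can tip the lightest one.
- balancer_axis (a point): point on the bench on the upright axis of the balancer's mast (33 mm tube, 0.48 m tall, on a round grey foot 116 mm across, bolted down). The centres of grip and hook lie 220 mm from this axis. At joint mast = 0 the arm points along this point's -x axis.
- rest_top (a point): centre of the grinder's rest at the height of the rubber on which the grinder's underside lies, 16 mm above the bench: a fixed dark steel plate 76 x 150 mm with two U saddles whose cheeks reach 23 mm above this point.
- mast (a joint): turn of mast and arm about the upright axis, rad, counterclockwise from above positive; it starts at 0.45 to 0.68, turns easily and stays where it is left. The hook moves toward the bail and enters it as this value falls (the bail is near 0, within 0.2).
- hook_arm (a joint): how far the hook arm is pulled down, m: 0 fully up (hook_bowl 240 mm above the bench) to 0.175. A spring lifts it with about 3.6 N at 0, growing by 48 N per metre (11 N at 0.16), with 0.15 N friction; the arm's own weight is already balanced. Near 0.16 the hook is low enough to enter; the hung grinder floats between 0 and 0.12, depending on its weight.
- gate (a joint): swing of the hook's brass gate, rad: 0 shut, 0.42 fully in; sprung shut, 1 to 2 N at the wire push it in. The wire meets it when hook_bowl is about 8 mm short of bail_top (along hook_bowl's y), is inside the nose from 5 mm short, and comes up hard on the pushed-in gate about level with it. Raising the hook there drops the wire into the bowl and the gate shuts.
- jar_powder: white screw jar with blue cap, 65 mm wide, 88 mm tall, left of the vice; origin at its underside. A bystander.
- sanding_block: brown sanding block, 62 x 100 x 34 mm, lying flat at the left; origin at its underside. A bystander.

How it is judged:
By the outcome, as a careful person would: the job done as asked, in the order asked, and still so for the second after the job is handed in, with the robot touching nothing.
It also fails if it takes over 72 s, if anything falls off the work surface, if the arm or the gripper's body presses on something with over 40 N, if the wrist force passes 120 N, or if a joint passes its speed limit or range.

ROBOT

A 6-joint arm with a two-finger parallel gripper is mounted at the origin on a cart in front of the work surface, level with it; the furniture and walls round the work are solid. World frame = base frame: x ahead of the robot, y to its left, z up, the work surface at z = 0. Lengths are in mm, angles in degrees, forces in N, time in s.
With the tool pointing down it reaches from about 300 to 850 mm from the base axis. Payload 4.2 kg.
Tool frame: the origin (TCP) lies on the centre line of the jaws, within the pads' length; the fingertips stand 14 mm ahead of it and the grasp point (between the pads) lies 5 mm behind it; z points along the fingers, y is the direction in which the jaws open and shut (so a half turn about z gives the same grasp; the last joint's range is limited). The gripper opens to 91 mm and grips with 3 to 60 N. Pads are 32 mm wide; open, the fingers measure 118 mm over their backs; the gripper's body (76 mm by 178 mm) begins 60 mm behind the grasp point.
Start: joints at [64.973, 18.312, 89.639, -0, 72.044, -1.146], TCP at [232.784, 525.788, 227.976] pointing down, gripper open.
Joint ranges: [-177.97, 177.97], [-48.28, 115.42], [12.27, 149.76], [-77.06, 257.06], [2.81, 150.46], [-146.56, 146.56]. Speed limits (degrees/s): [147.25, 147.25, 180, 180, 180, 180].

INTERFACE

Orientations are given as [roll, pitch, yaw] about the fixed x, y, z axes, in that order (R = Rz(yaw) Ry(pitch) Rx(roll)).
In Python, from workcell import env gives the robot as it stands.
- The arm moves only by the tool play_rows, never from a script. Its argument "increments" is a list of rows, each a list of 5 numbers: the shift along the world's x, y, z in mm, then the turn about the world's z in degrees, then the closure, from 0 (fully open) to 1 (shut). In form: [[x, y, z, yaw, fingers], ...]. A call has 1 to 20 rows; each row shifts and turns the commanded pose from where the row before left it; what a row does not reach is not made up. A row lasts 1/8 s, in which the tool goes at most 62.5 mm and 10.7 degrees, less where a joint would pass 70% of its speed; a pose out of reach is approached as far as the arm can. A call is refused whole if a number of a shift passes 62.5 or a number of a turn 10.7, either way. A call with a gripper value outside its range is refused whole. The fingers move at their own pace and stop on an object; "newtons" is the grip in N (left out, the last holds). Time passes only in rows, so rows that do not move let the fingers close. It gives the time, the measured TCP pose, the force and the opening at its end, in the units of the state.
- env.state(): the state, without advancing time (a new reading comes with each control period).
- env.grab_frame(name): name is "side" or "top"; returns the picture (420x560x3 uint8, red, green, blue); there is no depth.
- env.calibration(name): a dict with "fx", "fy", "cx", "cy" (pixels), "R" (3x3) and "t" (3): a world point X has camera coordinates R X + t. Camera axes: x right, y down, z forward; pixel columns grow to the right and rows downward; lengths in mm; the calibration is good to about 2 mm. A picture is of the moment at which its call begins. calibration takes no time and is no camera call.
- env.job_done(): hands the job in, once; it reports no verdict.
The state is a dict: "time_s": time; "qpos": joint angles; "qvel": joint speeds; "effort": joint torques, N m; "ee_pos": TCP position; "ee_rot": TCP orientation; "force": force on the tool from outside, world axes, zero at the start; "torque": the same for the moment, N m; "gripper_width": finger opening in mm.
Only numpy, scipy, OpenCV 4.12 (cv2) and the standard library are available. Lean on these libraries where they do the work, as an engineer would, in place of code of your own. Each camera call takes 0.05 s, during which the arm holds its last target.

## Working session

There is one attempt and no reset: what is moved stays moved. The work goes in short steps, Python scripts to look and compute and a tool call to move; the robot and the scene stay as the last step left them, time stands still between calls to the robot, and variables do not carry over. Pictures are saved under pics/ and viewed, and the job is handed in when it is done.

Besides the shell and the picture viewer there is one more tool, called after "Request:" in YAML: its name, and indented under it one key for each argument. play_rows: Moves the arm, as the interface text tells. Its arguments: {"type":"object","properties":{"increments":{"type":"array"},"newtons":{"type":"number"}},"required":["increments"]}

```bash
mkdir -p pics; ls; cat > h.py <<'E'
import numpy as np,cv2
from workcell import env
def cal(n):
    c=env.calibration(n);return c,np.array(c["R"]),np.array(c["t"])
def ray(n,u,v):
    c,R,t=cal(n);d=R.T@np.array([(u-c["cx"])/c["fx"],(v-c["cy"])/c["fy"],1.]);return -R.T@t,d/np.linalg.norm(d)
def onz(n,u,v,z):
    o,d=ray(n,u,v);return o+d*(z-o[2])/d[2]
def tri(p,q):
    o1,d1=ray("side",*p);o2,d2=ray("top",*q)
    s=np.linalg.lstsq(np.c_[d1,-d2],o2-o1,rcond=None)[0]
    a=o1+s[0]*d1;b=o2+s[1]*d2;return (a+b)/2,np.linalg.norm(a-b)
def proj(n,X):
    c,R,t=cal(n);p=R@np.array(X,float)+t;return np.array([c["fx"]*p[0]/p[2]+c["cx"],c["fy"]*p[1]/p[2]+c["cy"]])
def snap(n,f):
    im=env.grab_frame(n);np.save(f"pics/{f}.npy",im);cv2.imwrite(f"pics/{f}.png",cv2.cvtColor(im,cv2.COLOR_RGB2BGR));return im
E
python3 - <<'E'
from h import *
snap("side","s0");snap("top","t0")
for n in("side","top"):
    c,R,t=cal(n);print(n,c["fx"],c["cx"],c["cy"],(-R.T@t).round(),R.round(2).tolist())
print(env.state())
E
```

```text
pics
side 437.0003159882146 275.78416898148635 208.1306413761617 [-112. 1345.  905.] [[-0.87, -0.5, -0.02], [-0.21, 0.39, -0.9], [0.45, -0.77, -0.44]]
top 517.5698794878721 278.91112348343546 207.48136731206984 [ 448.  138. 1695.] [[0.01, -1.0, 0.01], [-1.0, -0.01, -0.08], [0.08, -0.01, -1.0]]
{'time_s': 0.1, 'qpos': array([ 6.49758327e+01,  1.83489743e+01,  8.97006057e+01, -4.77805717e-04,
        7.20428209e+01, -1.14444317e+00]), 'qvel': array([ 0.05460263, -0.10987431, -0.12804101,  0.02847773,  0.00119768,
       -0.04077023]), 'effort': array([ 1.23128586e-03, -4.13335812e+01, -2.32510293e+01,  7.28305173e-02,
        4.21162590e-02, -7.21785136e-05]), 'ee_pos': array([232.57578965, 525.39232863, 227.18627901]), 'ee_rot': array([-1.79907608e+02, -1.39131948e-03,  1.56120422e+02]), 'force': array([-0.01700814, -0.01835625, -0.94443328]), 'torque': array([-0.00482644, -0.0173028 ,  0.02892465]), 'gripper_width': 91.19646787145844}
```

View pics/s0.png

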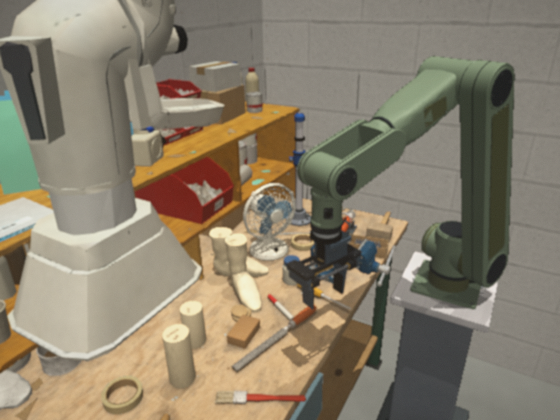

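View pics/t0.png

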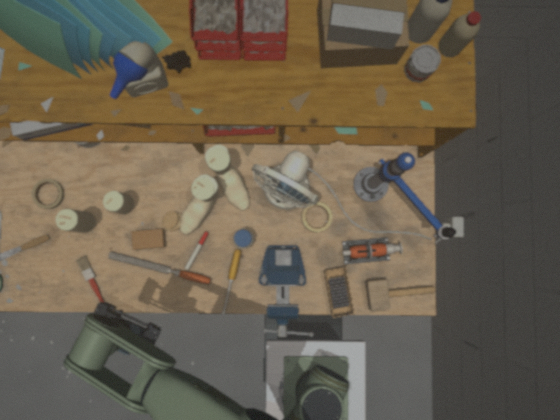

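```bash
python3 - <<'E'
import cv2
t=cv2.imread("pics/t0.png");cv2.imwrite("pics/t0z.png",cv2.resize(t[140:300,320:480],(800,800),interpolation=cv2.INTER_CUBIC)[:600] if 0 else cv2.resize(t[140:290,320:480],(640,600),interpolation=cv2.INTER_CUBIC))
s=cv2.imread("pics/s0.png");cv2.imwrite("pics/s0z.png",cv2.resize(s[100:280,230:420],(633,600),interpolation=cv2.INTER_CUBIC))
E
```

```text
(no output)
```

View pics/t0z.png

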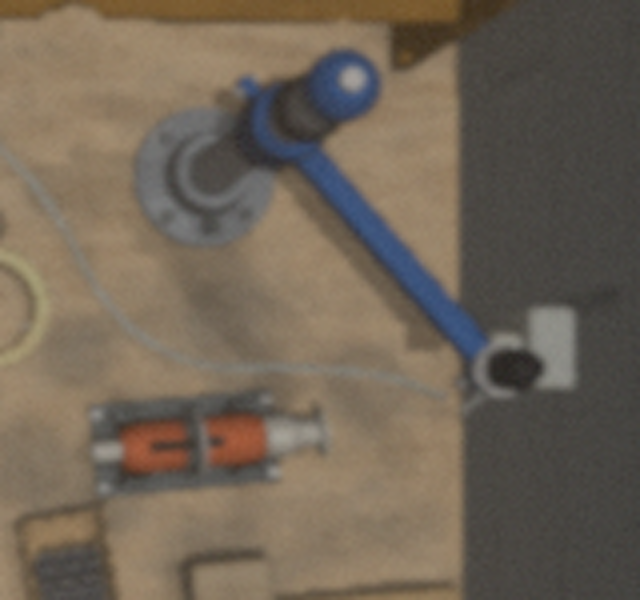

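View pics/s0z.png

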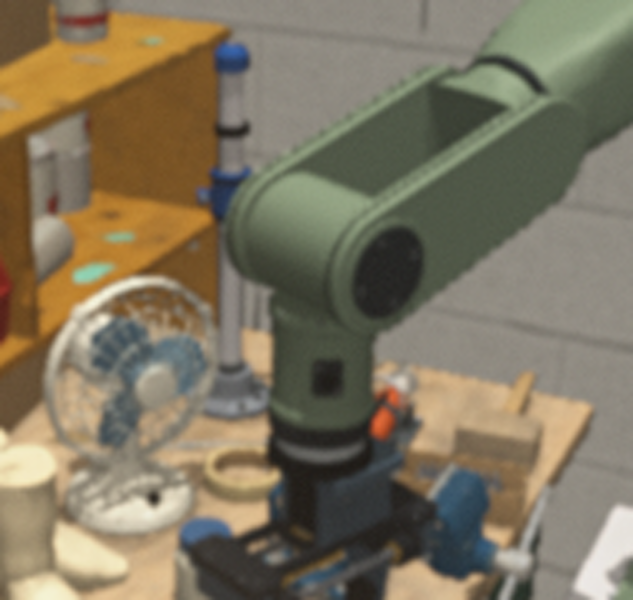

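```bash
python3 - <<'E'
from h import *
im=np.load("pics/t0.npy");hsv=cv2.cvtColor(im,cv2.COLOR_RGB2HSV)
foot=onz("top",371.25,184.25,8);print("foot",foot)
for z in(345,358):print("grip",onz("top",448.5,232.3,z))
g=onz("top",448.5,232.3,350);print("r",np.hypot(*(g-foot)[:2]))
m=((hsv[...,0]<14)&(hsv[...,1]>130)&(hsv[...,2]>90)).astype(np.uint8);m[:235]=0;m[270:]=0;m[:,:340]=0;m[:,400:]=0
c=max(cv2.findContours(m,0,2)[0],key=cv2.contourArea);print(cv2.contourArea(c),cv2.minAreaRect(c),cv2.boundingRect(c))
mu=cv2.moments(c);u,v=mu["m10"]/mu["m00"],mu["m01"]/mu["m00"];print(u,v,onz("top",u,v,50))
r=cv2.boxPoints(cv2.minAreaRect(c));print([onz("top",*p,45).round(1) for p in r])
print("bail", onz("top",320+203/4,140+440/4,94), "barrel pt", [onz("top",320+a/4,140+b/4,50).round(1) for a,b in((125,447),(268,440),(325,430),(95,451))])
print("rest corners",[onz("top",320+a/4,140+b/4,39).round(1) for a,b in((97,415),(262,400),(275,472),(105,490))])
E
```

```text
foot [ 657.68386512 -180.78331189    8.        ]
grip [ 491.77373634 -319.07631096  345.        ]
grip [ 491.35205007 -314.67403362  358.        ]
r 215.03377331636833
112.5 ((358.0, 251.5), (11.0, 14.0), 90.0) (351, 246, 15, 12)
357.31703703703704 251.3348148148148 [ 437.79981656 -127.9557675    50.        ]
[array([ 454.5, -108.6,   45. ]), array([ 455. , -153.3,   45. ]), array([ 420.1, -153.2,   45. ]), array([ 419.6, -108.6,   45. ])]
bail [ 442.62387325 -162.38966455   94.        ] barrel pt [array([ 436.3, -108.7,   50. ]), array([ 443. , -222.3,   50. ]), array([ 451.4, -267.7,   50. ]), array([432.9, -84.9,  50. ])]
rest corners [array([461.4, -87.9,  39. ]), array([ 474.8, -220.1,   39. ]), array([ 417.6, -230.2,   39. ]), array([401.9, -94.4,  39. ])]
```

Request:
play_rows:
  increments:
    - [0, 0, 60, 0, 0]
    - [0, 0, 60, 0, 0]
    - [30, -55, 30, 0, 0]
    - [30, -55, 30, 0, 0]
    - [30, -55, 0, 0, 0]
    - [20, -60, 0, 0, 0]
    - [10, -60, 0, 0, 0]
    - [0, -60, 0, 0, 0]
    - [0, -60, 0, 0, 0]
    - [0, -60, 0, 0, 0]
    - [0, -60, 0, 0, 0]
    - [0, -60, 0, 0, 0]

```text
time_s: 1.6
ee_pos: [345.9, -49.1, 401.8]
ee_rot: [180.0, 0.0, 156.1]
force: [1.2, -0.2, 0.8]
gripper_width: 91.0
```

```bash
python3 - <<'E'
from h import *
s=snap("side","s1");s=cv2.imread("pics/s1.png")
print(proj("side",[491,-317,332]),proj("side",[442.6,-162.4,94]),proj("side",[657.7,-181,0]))
cv2.imwrite("pics/s1z.png",cv2.resize(s[100:280,250:450],(666,600),interpolation=cv2.INTER_CUBIC))
E
```

```text
[350.84431336 143.90087358] [344.90345784 212.46065382] [299.62610081 219.46594626]
```

View pics/s1z.png

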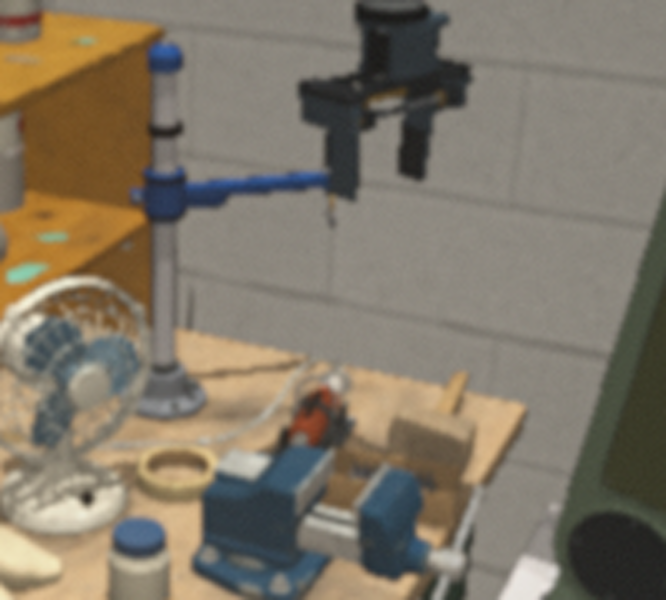

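View pics/s1.png

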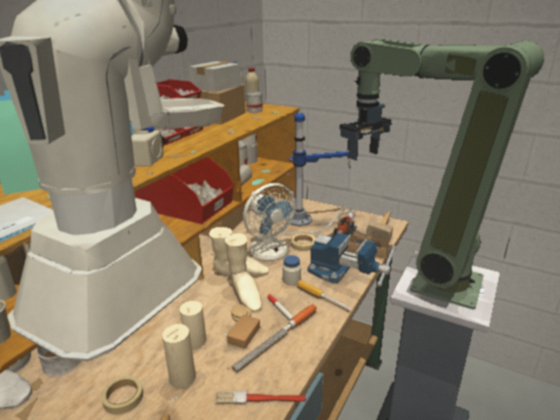

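```bash
python3 - <<'E'
from h import *
print(env.state()["qpos"].round(1))
im=np.load("pics/t0.npy").astype(int);m=(im.max(2)<45).astype(np.uint8);m[:222]=0;m[242:]=0;m[:,:436]=0;m[:,465:]=0
cs=cv2.findContours(m,0,2)[0]
for c in cs:
    print(cv2.boundingRect(c),cv2.contourArea(c))
print(im[232,440:465].max(1))
for z in (330,335,340):print(onz("top",448.5,232.3,z))
print("flange",onz("top",320+500/4,140+362/4,304))
E
```

```text
[-10.8  -6.6  93.8  -0.4  92.8 -76.3]
(447, 235, 3, 1) 0.0
(450, 229, 2, 2) 0.0
(444, 229, 5, 6) 3.5
[113  95  64  47  44  46  41  49  45  49  55  50  54  48  52  79 112 134
 144 144 140 139 133 111  84]
[ 492.26029743 -324.15586175  330.        ]
[ 492.0981104  -322.46267815  335.        ]
[ 491.93592337 -320.76949456  340.        ]
flange [ 497.84652192 -323.56742968  304.        ]
```

Request:
play_rows:
  increments:
    - [20, -30, 20, 7, 0]
    - [20, -40, 20, 7, 0]
    - [20, -40, 10, 7, 0]
    - [20, -40, 0, 7, 0]
    - [20, -40, 0, 7, 0]
    - [20, -40, 0, 7, 0]
    - [15, -25, 0, 7, 0]
    - [10, -15, 0, 7, 0]
    - [0, 0, 0, 7, 0]
    - [0, 0, 0, 0, 0]

```text
time_s: 2.9
ee_pos: [529.1, -241.5, 447.1]
ee_rot: [-178.5, -2.0, -148.4]
force: [0.1, -0.9, 0.0]
gripper_width: 91.4
```

```bash
python3 - <<'E'
from h import *
print(env.state()["qpos"].round(1))
snap("side","s2");s=cv2.imread("pics/s2.png")
cv2.imwrite("pics/s2z.png",cv2.resize(s[90:230,280:430],(643,600),interpolation=cv2.INTER_CUBIC))
E
```

```text
[ -24.3   16.5   61.7   -2.6  101.7 -146.5]
```

View pics/s2z.png

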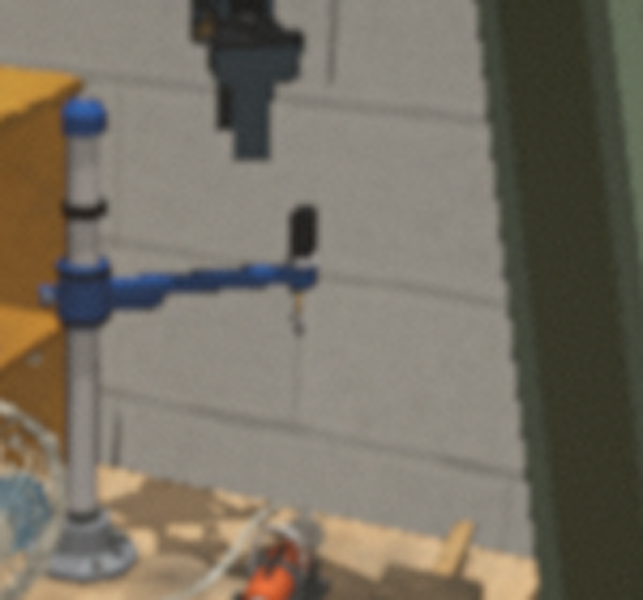

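```bash
python3 - <<'E'
from h import *
print(tri((350.9,143.7),(448.5,232.3)))
for z in (330,332,334): print(onz("side",350.9,143.7,z))
E
```

```text
(array([ 492.7073923 , -323.71687022,  330.69451922]), np.float64(1.018800821385753))
[ 493.85927881 -325.40635955  330.        ]
[ 491.75288059 -319.59815655  332.        ]
[ 489.64648237 -313.78995355  334.        ]
```

Request:
play_rows:
  increments:
    - [0, 0, 10, -10, 0]
    - [0, 0, 0, -10, 0]
    - [0, 0, 0, -10, 0]
    - [0, 0, 0, -10, 0]
    - [0, 0, 0, -10, 0]
    - [0, 0, 0, -10, 0]
    - [-5, -10, 0, -10, 0]
    - [-5, -10, 0, -10, 0]
    - [-5, -10, 0, -10, 0]
    - [-5, -10, 0, -10, 0]
    - [-5, -10, 0, -10, 0]
    - [-5, -10, 0, -10, 0]
    - [-5, -10, 0, -10, 0]
    - [0, -10, 0, -10, 0]
    - [0, 0, 0, -10, 0]
    - [0, 0, 0, -10, 0]
    - [0, 0, 0, -10, 0]
    - [0, 0, 0, 0, 0]

```text
time_s: 5.2
ee_pos: [492.4, -324.3, 458.2]
ee_rot: [-178.4, -2.0, 41.5]
force: [0.4, -0.5, 0.8]
gripper_width: 91.1
```

Request:
play_rows:
  increments:
    - [0, 0, -30, 0, 0]
    - [0, 0, -30, 0, 0]
    - [0, 0, -25, 0, 0]
    - [0, 0, -20, 0, 0]
    - [0, 0, -15, 0, 0]
    - [0, 0, -8, 0, 0]
    - [0, 0, 0, 0, 0]
    - [0, 0, 0, 0, 0]
  newtons: 45

```text
time_s: 6.2
ee_pos: [493.4, -323.9, 330.9]
ee_rot: [-178.5, -2.0, 41.5]
force: [0.2, -0.0, 0.4]
gripper_width: 90.9
```

```bash
python3 - <<'E'
from h import *
snap("side","s3");s=cv2.imread("pics/s3.png")
snap("top","t3");t=cv2.imread("pics/t3.png")
cv2.imwrite("pics/st3z.png",np.hstack([cv2.resize(s[90:170,310:390],(400,400),interpolation=cv2.INTER_CUBIC),cv2.resize(t[180:280,400:500],(400,400),interpolation=cv2.INTER_CUBIC)]))
E
```

```text
(no output)
```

View pics/st3z.png

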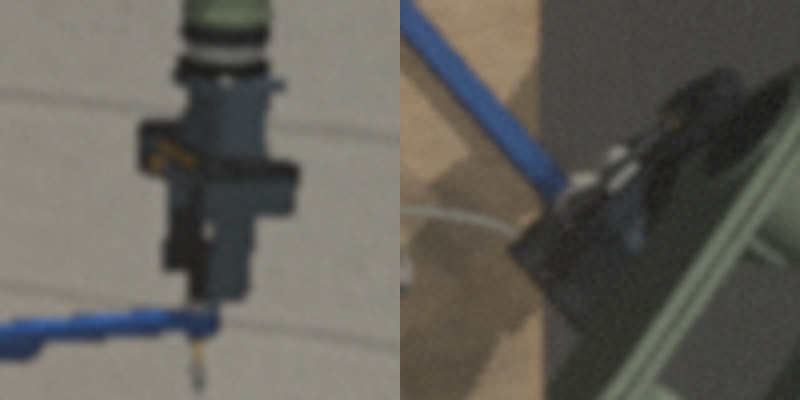

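Request:
play_rows:
  increments:
    - [0, 0, 0, 0, 0.3]
    - [0, 0, 0, 0, 0.5]
    - [0, 0, 0, 0, 0.6]
    - [0, 0, 0, 0, 0.7]
    - [0, 0, 0, 0, 1]
    - [0, 0, 0, 0, 1]
    - [0, 0, 0, 0, 1]
    - [0, 0, 0, 0, 1]
  newtons: 45

```text
time_s: 7.3
ee_pos: [493.3, -323.9, 330.0]
ee_rot: [-178.5, -2.0, 41.4]
force: [-0.4, -1.0, -1.0]
gripper_width: 27.3
```

Request:
play_rows:
  increments:
    - [0, 0, -5, 0, 1]
    - [0, 0, -10, 0, 1]
    - [0, 0, -10, 0, 1]
    - [0, 0, -5, 0, 1]
    - [0, 0, 0, 0, 1]
    - [0, 0, 0, 0, 1]

```text
time_s: 8.05
ee_pos: [493.2, -323.7, 300.4]
ee_rot: [-178.4, -2.0, 41.5]
force: [0.1, -0.6, 4.9]
gripper_width: 27.2
```

```bash
python3 - <<'E'
from h import *
s=env.state();print(s["force"].round(2),s["torque"].round(3),s["ee_pos"],s["qpos"].round(1))
E
```

```text
[ 0.06 -0.65  4.93] [-0.539 -0.16   0.054] [ 493.18995611 -323.72124367  300.35740407] [-35.6  18.3  79.4   2.3  83.4  12.6]
```

Request:
play_rows:
  increments:
    - [0, 0, -10, 0, 1]
    - [0, 0, -15, 0, 1]
    - [0, 0, -15, 0, 1]
    - [0, 0, -15, 0, 1]
    - [0, 0, -15, 0, 1]
    - [0, 0, -15, 0, 1]
    - [0, 0, -15, 0, 1]
    - [0, 0, -15, 0, 1]
    - [0, 0, -10, 0, 1]
    - [0, 0, -4, 0, 1]
    - [0, 0, 0, 0, 1]
    - [0, 0, 0, 0, 1]

```text
time_s: 9.55
ee_pos: [493.8, -324.4, 172.8]
ee_rot: [-178.6, -2.0, 41.5]
force: [-1.8, -0.6, 11.5]
gripper_width: 27.7
```

```bash
python3 - <<'E'
from h import *
s=env.state();print(s["force"].round(2),s["torque"].round(3),s["ee_pos"],s["qpos"].round(1))
snap("side","s4");a=cv2.imread("pics/s4.png")
print(proj("side",[493,-324,81]))
cv2.imwrite("pics/s4z.png",cv2.resize(a[150:250,280:400],(720,600),interpolation=cv2.INTER_CUBIC))
E
```

```text
[-1.82 -0.61 11.48] [-0.461  0.053  0.008] [ 493.82726326 -324.42683866  172.82673138] [-35.7  22.4  91.7   2.5  66.8  11.9]
[347.69696276 197.97629271]
```

View pics/s4z.png

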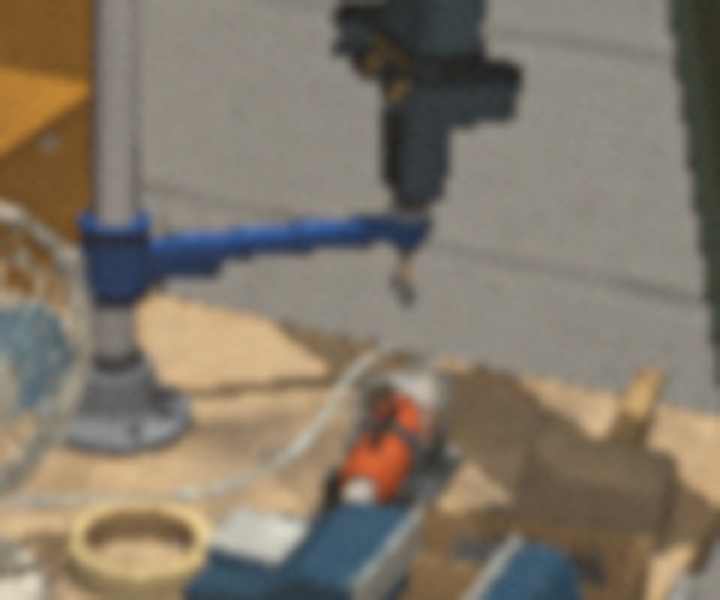

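```bash
python3 - <<'E'
from h import *
a=snap("top","t4");a=cv2.imread("pics/t4.png")
b=cv2.imread("pics/t0.png")
f=lambda i:cv2.resize(i[236:268,340:404],(800,400),interpolation=cv2.INTER_LANCZOS4)
cv2.imwrite("pics/t4z.png",cv2.resize(np.vstack([f(b),f(a)]),(600,600)))
s=cv2.imread("pics/s4.png");s1=cv2.imread("pics/s1.png")
g=lambda i:cv2.resize(i[200:240,330:370],(400,400),interpolation=cv2.INTER_LANCZOS4)
cv2.imwrite("pics/s4y.png",np.hstack([g(s),g(s1)]))
E
```

```text
(no output)
```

View pics/t4z.png

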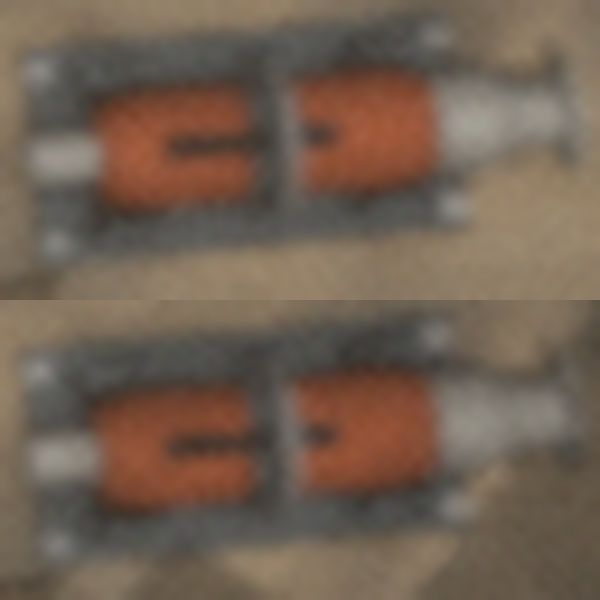

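View pics/s4y.png

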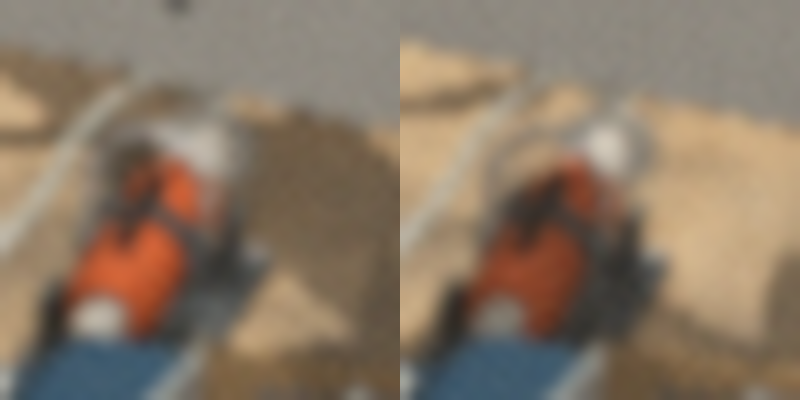

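```bash
python3 - <<'E'
from h import *
print(onz("top",370.9,250.9,94), tri((346.5,212.8),(370.9,250.9)))
# legs directional: stripe ends
p=onz("top",340+283/9.375,236+75/9.375,80);q=onz("top",340+295/9.375,236+212/9.375,80);print(p,q,(p+q)/2)
# barrel axis from orange ends/centres
a=onz("top",340+98/9.375,236+155/9.375,50);b=onz("top",340+440/9.375,236+130/9.375,50);print(a,b)
print(tri((347.2,198.3),(0,0)) if 0 else onz("side",347.2,198.3,80))
print([proj("side",x).round(1) for x in ([467,-160,75],[418,-165,75],[442.6,-162.5,94])])
# foot circle fit by hand: top/foot disc extents
E
```

```text
[ 439.85918317 -162.84576831   94.        ] (array([ 438.15576997, -163.78247932,   92.8305609 ]), np.float64(3.6745400969371635))
[ 461.20263763 -163.30998356   80.        ] [ 415.89236057 -167.17427794   80.        ] [ 438.5474991  -165.24213075   80.        ]
[ 433.78059274 -106.15868971   50.        ] [ 443.44893132 -222.1042199    50.        ]
[ 494.43451415 -321.86111894   80.        ]
[array([338.9, 215.6]), array([350.6, 217.6]), array([344.9, 212.5])]
```

```bash
python3 - <<'E'
from h import *
c=np.array([657.7,-180.8]);R=218.0
th=np.radians(np.linspace(221.2,185.7,10))
P=c+R*np.c_[np.cos(th),np.sin(th)]
print(np.diff(P,axis=0).round(1).tolist(), P[-1])
E
```

```text
[[-9.5, 11.6], [-8.7, 12.2], [-7.8, 12.8], [-6.9, 13.3], [-6.0, 13.8], [-5.0, 14.1], [-4.0, 14.5], [-3.0, 14.7], [-2.0, 14.9]] [ 440.77788575 -202.45170544]
```

Request:
play_rows:
  increments:
    - [-4.5, 5.5, -1, -2, 1]
    - [-5, 6.1, -1, -2, 1]
    - [-8.7, 12.2, -1, -4, 1]
    - [-7.8, 12.8, 0, -4, 1]
    - [-6.9, 13.3, 0, -4, 1]
    - [0, 0, 0, 0, 1]
    - [0, 0, 0, 0, 1]

```text
time_s: 10.52
ee_pos: [460.5, -274.3, 169.8]
ee_rot: [-178.6, -2.0, 25.5]
force: [-1.9, -0.9, 10.6]
gripper_width: 27.2
```

```bash
python3 - <<'E'
from h import *
s=env.state();print(s["force"].round(2),s["torque"].round(3),s["ee_pos"],s["ee_rot"])
v=s["ee_pos"][:2]-[657.7,-180.8];print(np.hypot(*v),np.degrees(np.arctan2(v[1],v[0]))%360)
E
```

```text
[-1.92 -0.88 10.64] [-0.533  0.244  0.018] [ 460.5118225  -274.29631723  169.77297166] [-178.5523636    -2.00956632   25.48435213]
218.23092970978476 205.3678605934654
```

Request:
play_rows:
  increments:
    - [-3, 6.9, 0, -2, 1]
    - [-3, 6.9, 0, -2, 1]
    - [-5, 14.1, 0, -4, 1]
    - [-4, 14.5, 0, -4, 1]
    - [-3, 14.7, 0, -4, 1]
    - [-1, 7.5, 0, -2, 1]
    - [-1, 7.4, 0, -2, 1]
    - [0, 0, 0, 0, 1]
    - [0, 0, 0, 0, 1]

```text
time_s: 11.65
ee_pos: [439.8, -201.9, 169.2]
ee_rot: [-178.4, -1.9, 5.5]
force: [-2.8, 0.3, 11.2]
gripper_width: 27.3
```

```bash
python3 - <<'E'
from h import *
s=env.state();print(s["force"].round(2),s["torque"].round(3),s["ee_pos"],s["ee_rot"])
v=s["ee_pos"][:2]-[657.7,-180.8];print(np.hypot(*v),np.degrees(np.arctan2(v[1],v[0]))%360)
snap("side","s5");a=cv2.imread("pics/s5.png")
snap("top","t5");b=cv2.imread("pics/t5.png")
x,y,z=s["ee_pos"];print(proj("side",[x,y,z-90]))
cv2.imwrite("pics/s5z.png",np.hstack([cv2.resize(a[180:240,320:380],(400,400),interpolation=cv2.INTER_LANCZOS4),cv2.resize(b[180:280,340:440],(400,400),interpolation=cv2.INTER_LANCZOS4)]))
E
```

```text
[-2.77  0.32 11.18] [-0.605  0.64   0.063] [ 439.76844376 -201.88684841  169.1572005 ] [-178.44842661   -1.93778534    5.50168024]
218.9493511790294 185.52668003600257
[348.91409221 211.9666539 ]
```

View pics/s5z.png

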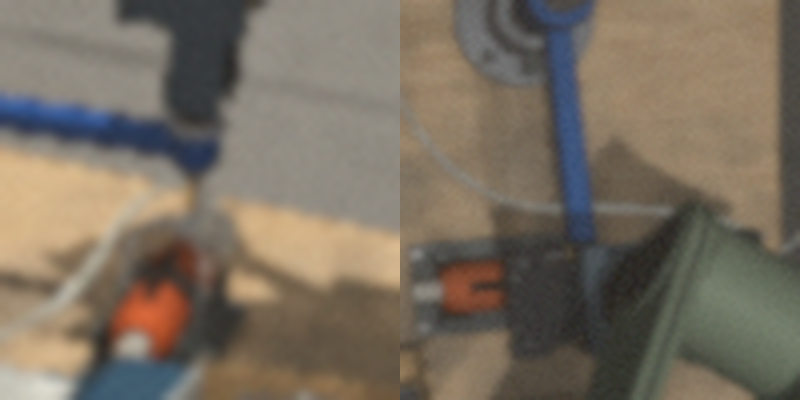

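Request:
play_rows:
  increments:
    - [-0.5, 5, 0, -1.3, 1]
    - [-0.5, 5, 0, -1.3, 1]
    - [-0.3, 5, 0, -1.3, 1]
    - [-0.3, 5, 0, -1.3, 1]
    - [0, 4, 0, -1, 1]
    - [0, 0, 0, 0, 1]
    - [0, 0, 0, 0, 1]

```text
time_s: 12.62
ee_pos: [438.4, -177.9, 169.1]
ee_rot: [-178.4, -2.0, -0.7]
force: [-2.9, 0.4, 10.9]
gripper_width: 27.4
```

```bash
cat > chk.py <<'E'
from h import *
import sys
s=env.state();print(s["force"].round(2),s["torque"].round(3),s["ee_pos"].round(2))
v=s["ee_pos"][:2]-[657.7,-180.8];print(np.hypot(*v),np.degrees(np.arctan2(v[1],v[0]))%360)
if len(sys.argv)>1:
    f=sys.argv[1];snap("side","s"+f);a=cv2.imread(f"pics/s{f}.png")
    x,y,z=s["ee_pos"];print(proj("side",[x,y,z-90]))
    cv2.imwrite(f"pics/s{f}z.png",cv2.resize(a[190:240,320:380],(720,600),interpolation=cv2.INTER_LANCZOS4))
E
python3 chk.py 6
```

```text
[-2.91  0.36 10.88] [-0.535  0.602 -0.008] [ 438.42 -177.9   169.13]
219.30318271396166 179.24241172286173
[347.08340403 214.38440519]
```

View pics/s6z.png

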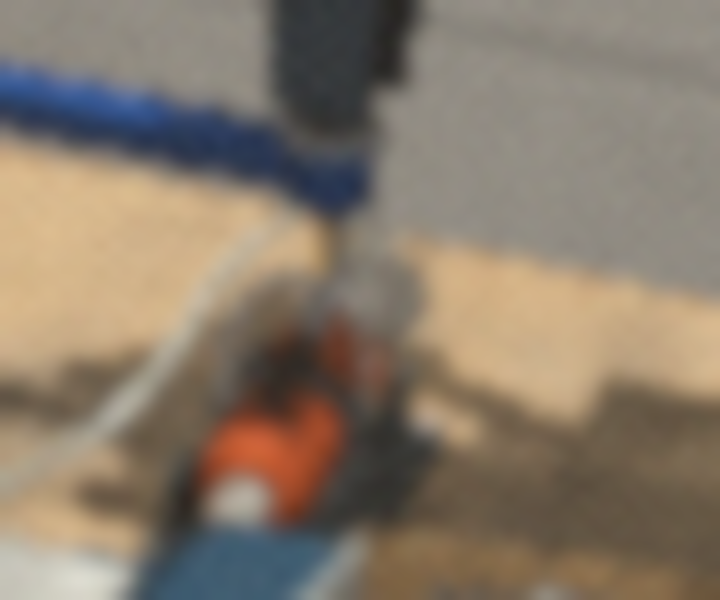

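Request:
play_rows:
  increments:
    - [0, 2, 0, -0.5, 1]
    - [0, 2, 0, -0.5, 1]
    - [0, 0, 0, 0, 1]

```text
time_s: 13.05
ee_pos: [438.5, -173.9, 169.1]
ee_rot: [-178.4, -2.0, -1.7]
force: [-2.1, 0.0, 11.4]
gripper_width: 27.1
```

Request:
play_rows:
  increments:
    - [0, 2, 0, -0.5, 1]
    - [0, 0, 0, 0, 1]

```text
time_s: 13.3
ee_pos: [438.5, -171.9, 169.1]
ee_rot: [-178.4, -2.0, -2.2]
force: [-2.5, -0.2, 10.9]
gripper_width: 27.2
```

Request:
play_rows:
  increments:
    - [0, 2, 0, -0.5, 1]
    - [0, 0, 0, 0, 1]

```text
time_s: 13.55
ee_pos: [438.6, -169.9, 169.1]
ee_rot: [-178.4, -2.0, -2.7]
force: [-1.7, 0.8, 11.3]
gripper_width: 27.5
```

Request:
play_rows:
  increments:
    - [0, 1.5, 0, -0.4, 1]
    - [0, 0, 0, 0, 1]

```text
time_s: 13.8
ee_pos: [438.6, -168.6, 169.2]
ee_rot: [-178.5, -2.0, -3.1]
force: [-1.3, -0.5, 11.0]
gripper_width: 27.4
```

Request:
play_rows:
  increments:
    - [0, 1.5, 0, -0.4, 1]
    - [0, 0, 0, 0, 1]

```text
time_s: 14.05
ee_pos: [438.7, -167.2, 169.2]
ee_rot: [-178.5, -2.0, -3.5]
force: [-1.6, -0.7, 11.9]
gripper_width: 27.2
```

```bash
python3 chk.py 7; python3 - <<'E'
from h import *
for i in range(1): pass
E
```

```text
[-1.57 -0.65 11.89] [-0.59   0.544 -0.021] [ 438.68 -167.19  169.23]
219.44560821053685 176.44548473177187
[346.05608979 215.41147034]
```

View pics/s7z.png

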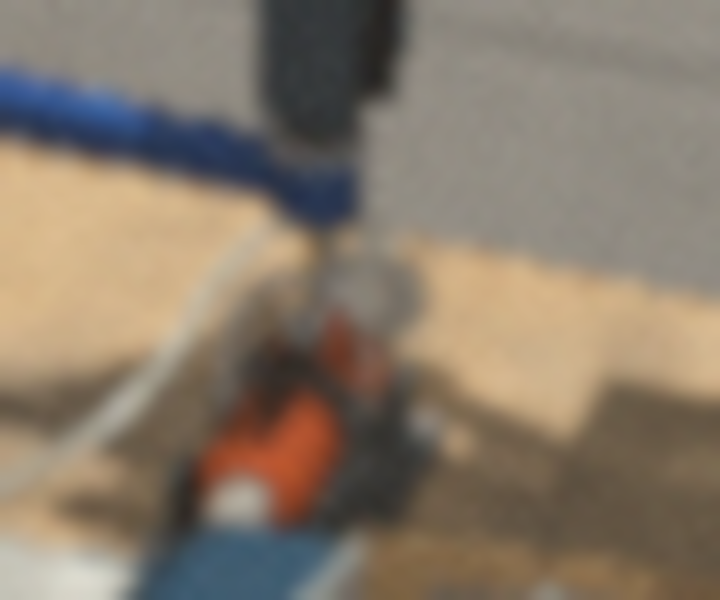

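Request:
play_rows:
  increments:
    - [0, 1, 0, -0.3, 1]
    - [0, 1, 0, -0.2, 1]
    - [0, 0, 0, 0, 1]

```text
time_s: 14.48
ee_pos: [438.8, -165.4, 169.3]
ee_rot: [-178.5, -2.0, -4.0]
force: [-2.8, -1.1, 11.0]
gripper_width: 27.3
```

Request:
play_rows:
  increments:
    - [0, 0, 0, 0, 1]
    - [0, 1, 0, -0.3, 1]
    - [0, 0, 0, 0, 1]

```text
time_s: 14.85
ee_pos: [438.8, -164.5, 169.4]
ee_rot: [-178.5, -2.0, -4.3]
force: [-2.0, -2.3, 11.4]
gripper_width: 27.6
```

```bash
python3 chk.py
```

```text
[-2.03 -2.31 11.4 ] [-0.721  0.442 -0.017] [ 438.84 -164.46  169.36]
219.4706864218472 175.73035192628313
```

Request:
play_rows:
  increments:
    - [0, 0, 2, 0, 1]
    - [0, 0, 2, 0, 1]
    - [0, 0, 0, 0, 1]

```text
time_s: 15.22
ee_pos: [438.8, -164.4, 173.4]
ee_rot: [-178.5, -2.0, -4.3]
force: [-2.2, -1.1, 11.1]
gripper_width: 27.6
```

Request:
play_rows:
  increments:
    - [0, 0, 1.5, 0, 1]
    - [0, 0, 1.5, 0, 1]
    - [0, 0, 0, 0, 1]

```text
time_s: 15.6
ee_pos: [438.8, -164.4, 176.3]
ee_rot: [-178.5, -2.0, -4.3]
force: [-2.1, -1.1, 10.8]
gripper_width: 27.3
```

```bash
python3 chk.py 8
```

```text
[-2.05 -1.15 10.84] [-0.635  0.491 -0.007] [ 438.81 -164.38  176.27]
219.50112291773743 175.7101652205601
[345.85955581 214.151723  ]
```

View pics/s8z.png

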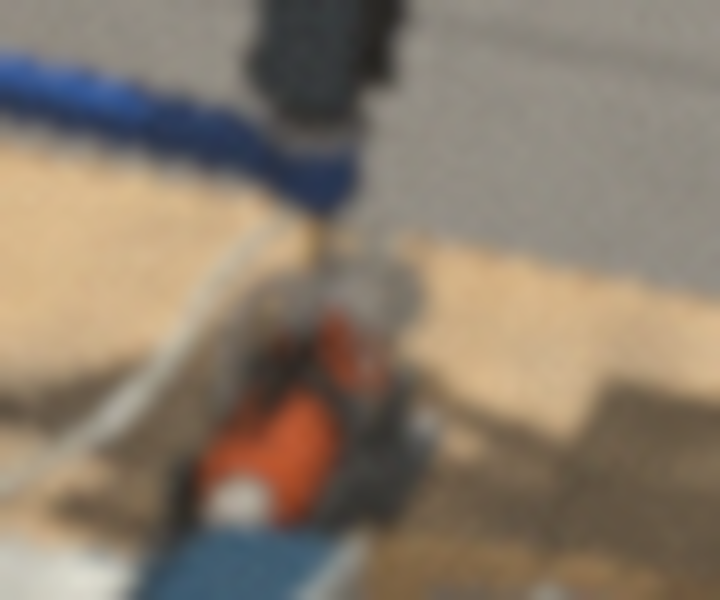

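Request:
play_rows:
  increments:
    - [0, 0, 1.5, 0, 1]
    - [0, 0, 1.5, 0, 1]
    - [0, 0, 1.5, 0, 1]
    - [0, 0, 0, 0, 1]

```text
time_s: 16.15
ee_pos: [438.8, -164.5, 181.0]
ee_rot: [-178.5, -2.0, -4.3]
force: [-2.6, -1.1, 12.4]
gripper_width: 27.0
```

Request:
play_rows:
  increments:
    - [0, 0, 1.5, 0, 1]
    - [0, 0, 1.5, 0, 1]
    - [0, 0, 1.5, 0, 1]
    - [0, 0, 0, 0, 1]

```text
time_s: 16.65
ee_pos: [438.8, -164.1, 185.3]
ee_rot: [-178.5, -2.0, -4.3]
force: [-2.0, 0.2, 10.1]
gripper_width: 27.5
```

Request:
play_rows:
  increments:
    - [0, 0, 1.5, 0, 1]
    - [0, 0, 1.5, 0, 1]
    - [0, 0, 0, 0, 1]
    - [0, 0, 0, 0, 1]

```text
time_s: 17.15
ee_pos: [438.8, -164.1, 188.2]
ee_rot: [-178.5, -2.0, -4.3]
force: [-1.9, 0.6, 10.8]
gripper_width: 27.5
```

```bash
python3 chk.py 9
```

```text
[-1.86  0.57 10.75] [-0.493  0.416  0.037] [ 438.84 -164.05  188.22]
219.49742253928596 175.62461419047892
[345.97873169 211.56689326]
```

View pics/s9z.png

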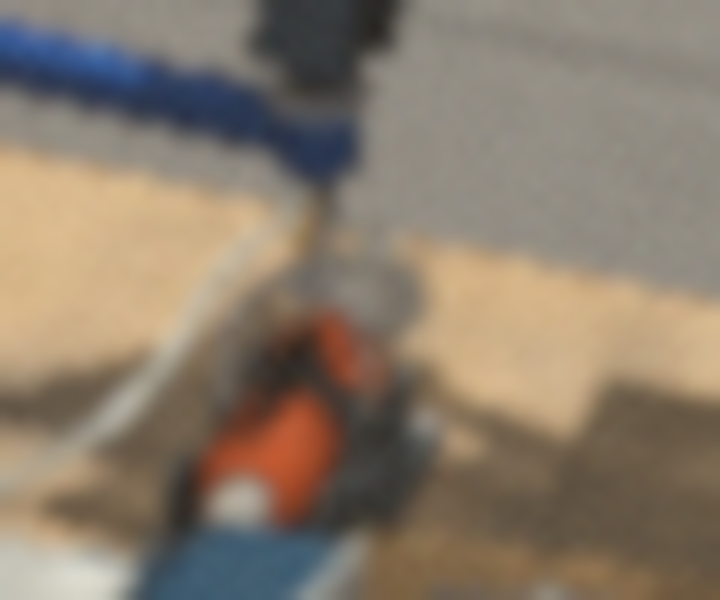

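Request:
play_rows:
  increments:
    - [0, 0, 1, 0, 1]
    - [0, 0, 1, 0, 1]
    - [0, 0, 1, 0, 1]
    - [0, 0, 0, 0, 1]

```text
time_s: 17.7
ee_pos: [438.8, -163.7, 189.9]
ee_rot: [-178.4, -2.0, -4.3]
force: [1.7, -1.1, 1.4]
gripper_width: 27.4
```

Request:
play_rows:
  increments:
    - [0, 0, 1, 0, 1]
    - [0, 0, 1, 0, 1]
    - [0, 0, 1, 0, 1]
    - [0, 0, 0, 0, 1]
    - [0, 0, 0, 0, 1]

```text
time_s: 18.32
ee_pos: [438.7, -163.8, 193.1]
ee_rot: [-178.4, -2.0, -4.4]
force: [2.8, 0.1, 1.8]
gripper_width: 27.7
```

```bash
python3 chk.py 10
```

```text
[2.75 0.06 1.83] [-0.608 -0.28  -0.064] [ 438.74 -163.76  193.07]
219.62505642509444 175.54991379122953
[346.03959333 210.5334551 ]
```

View pics/s10z.png

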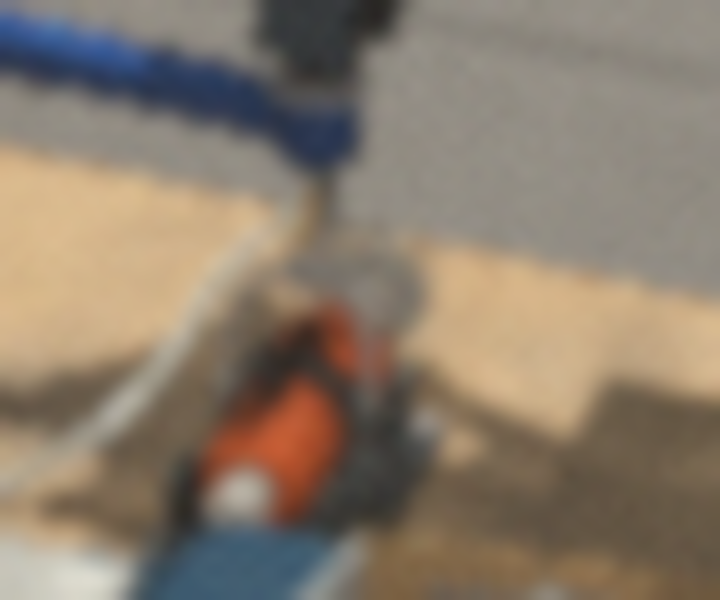

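Request:
play_rows:
  increments:
    - [0, 0, 2, 0, 1]
    - [0, 0, 3, 0, 1]
    - [0, 0, 4, 0, 1]
    - [0, 0, 4, 0, 1]
    - [0, 0, 4, 0, 1]
    - [0, 0, 4, 0, 1]
    - [0, 0, 3, 0, 1]
    - [0, 0, 2, 0, 1]
    - [0, 0, 0, 0, 1]
    - [0, 0, 0, 0, 1]

```text
time_s: 19.62
ee_pos: [438.7, -163.8, 219.0]
ee_rot: [-178.4, -2.0, -4.3]
force: [5.3, -1.0, 0.4]
gripper_width: 27.3
```

```bash
cat > avg.py <<'E'
from h import *
import sys
F=[];Z=[]
for i in range(16):
    env.grab_frame("side");s=env.state();F.append(s["force"]);Z.append(s["ee_pos"])
F=np.array(F);print("F",F.mean(0).round(2),"sd",F.std(0).round(2),"pos",np.mean(Z,0).round(2),"t",s["time_s"]);print(F[:,2].round(1))
f=sys.argv[1]
a=snap("side","s"+f);b=snap("top","t"+f);a=a[...,::-1];b=b[...,::-1]
cv2.imwrite(f"pics/st{f}z.png",np.hstack([cv2.resize(a[170:250,310:390],(400,400),interpolation=cv2.INTER_LANCZOS4),cv2.resize(b[180:280,340:440],(400,400),interpolation=cv2.INTER_LANCZOS4)]))
E
python3 avg.py 11
```

```text
F [ 4.98 -0.42  0.8 ] sd [0.51 0.58 0.8 ] pos [ 438.71 -163.77  219.  ] t 20.425
[ 1.   0.1  2.3  1.3  0.9  2.3  0.7 -0.2  0.3  0.8 -0.   1.   0.1  1.7
  1.1 -0.5]
```

View pics/st11z.png

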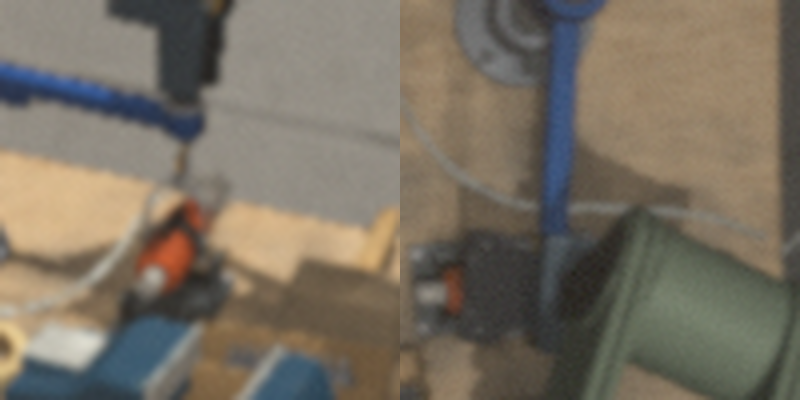

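Request:
play_rows:
  increments:
    - [0.5, 0, 2, 0, 1]
    - [0.5, 0, 3, 0, 1]
    - [0, 0, 3, 0, 1]
    - [0, 0, 2, 0, 1]
    - [0, 0, 0, 0, 1]

```text
time_s: 21.15
ee_pos: [438.8, -163.6, 228.9]
ee_rot: [-178.4, -1.9, -4.3]
force: [0.1, 0.1, 0.3]
gripper_width: 27.7
```

```bash
python3 avg.py 12
```

```text
F [-2.06 -0.3   0.16] sd [1.37 0.56 0.45] pos [ 438.88 -163.59  228.73] t 21.95
[ 0.4  0.5  0.3  0.9  0.9  0.4 -0.1  0.8 -0.5 -0.5  0.   0.2 -0.1 -0.4
  0.1 -0.3]
```

Request:
play_rows:
  increments:
    - [-0.3, 0, 2, 0, 1]
    - [0, 0, 2, 0, 1]
    - [0, 0, 0, 0, 1]
    - [0, 0, 0, 0, 1]

```text
time_s: 22.55
ee_pos: [438.9, -163.7, 233.1]
ee_rot: [-178.4, -1.9, -4.3]
force: [-5.7, 0.4, 0.8]
gripper_width: 27.7
```

```bash
python3 avg.py 13; python3 avg.py 14
```

```text
F [-5.01  0.3   0.4 ] sd [0.4  0.35 0.34] pos [ 438.94 -163.69  233.01] t 23.35
[ 0.6  0.7  0.5  1.1  0.6  0.3  0.1  0.1  0.2  0.3 -0.2  0.5  0.8 -0.1
  0.3  0.6]
F [-5.03  0.13  0.34] sd [0.54 0.48 0.35] pos [ 438.94 -163.7   233.02] t 24.25
[ 0.4  0.   0.4 -0.  -0.   0.6  0.9  0.4 -0.4 -0.   0.3  0.4  0.2  0.9
  0.7  0.6]
```

View pics/st14z.png

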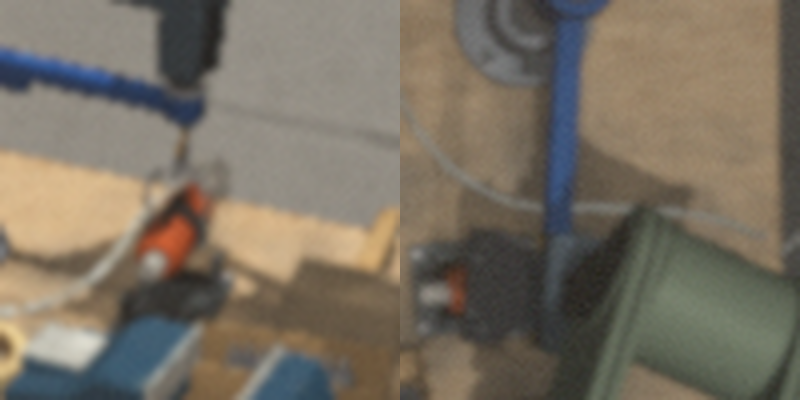

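Request:
play_rows:
  increments:
    - [-0.3, 0, 0, 0, 1]
    - [-0.3, 0, 0, 0, 1]
    - [0, 0, 0, 0, 1]
    - [0, 0, 0, 0, 1]

```text
time_s: 24.85
ee_pos: [438.9, -163.8, 233.1]
ee_rot: [-178.4, -2.0, -4.4]
force: [-3.8, 0.5, 0.6]
gripper_width: 27.3
```

```bash
python3 avg.py 15
```

```text
F [-2.9   0.16  0.38] sd [0.51 0.43 0.44] pos [ 438.89 -163.78  233.1 ] t 25.65
[ 0.6  1.   0.8  0.8  0.   0.6  0.1 -0.4 -0.1 -0.1  0.8  0.3  0.2 -0.1
  0.5  1.1]
```

Request:
play_rows:
  increments:
    - [-0.3, 0, 2, 0, 1]
    - [-0.3, 0, 2, 0, 1]
    - [0, 0, 2, 0, 1]
    - [0, 0, 0, 0, 1]
    - [0, 0, 0, 0, 1]

```text
time_s: 26.38
ee_pos: [438.8, -163.9, 239.3]
ee_rot: [-178.4, -2.1, -4.4]
force: [1.6, -0.2, 0.6]
gripper_width: 27.0
```

```bash
python3 avg.py 16; python3 avg.py 17
```

```text
F [ 3.73 -0.62 -0.08] sd [0.98 0.48 0.37] pos [ 438.73 -163.88  239.22] t 27.175
[ 0.2 -0.5  0.  -0.4 -0.1 -0.5  0.3  0.1  0.   0.3  0.1  0.4  0.2 -0.1
 -0.9 -0.6]
F [ 5.24 -0.32 -0.3 ] sd [0.56 0.51 0.48] pos [ 438.7  -163.86  239.22] t 28.075
[-0.1 -0.1  0.2 -0.4 -1.3 -0.1 -0.3  0.1  0.4 -0.4 -0.9 -1.3 -0.2 -0.3
  0.  -0.2]
```

Request:
play_rows:
  increments:
    - [0.2, 0, -1, 0, 1]
    - [0.2, 0, -1, 0, 1]
    - [0, 0, 0, 0, 1]
    - [0, 0, 0, 0, 1]
    - [0, 0, 0, 0, 1]
    - [0, 0, 0, 0, 1]

```text
time_s: 28.92
ee_pos: [438.7, -163.8, 237.0]
ee_rot: [-178.4, -2.0, -4.4]
force: [4.8, -0.4, -1.0]
gripper_width: 27.2
```

```bash
python3 avg.py 18; python3 avg.py 19
```

```text
F [ 5.24 -0.31 -0.49] sd [0.64 0.41 0.49] pos [ 438.71 -163.77  237.  ] t 29.725
[-1.4 -0.5 -1.3  0.1  0.2 -0.  -0.2 -0.9 -1.3 -0.8 -0.2 -0.3 -0.1 -0.1
 -0.4 -0.8]
F [ 5.01 -0.17 -0.35] sd [0.45 0.62 0.59] pos [ 438.71 -163.77  237.  ] t 30.625
[ 0.5  0.5 -1.1  0.4 -1.1 -0.2 -0.3 -1.  -1.1  0.   0.5  0.1 -0.9 -0.7
 -0.7 -0.5]
```

Request:
play_rows:
  increments:
    - [0.3, 0, 0, 0, 1]
    - [0.2, 0, 0, 0, 1]
    - [0, 0, 0, 0, 1]
    - [0, 0, 0, 0, 1]
    - [0, 0, 0, 0, 1]
    - [0, 0, 0, 0, 1]

```text
time_s: 31.48
ee_pos: [438.8, -163.7, 236.9]
ee_rot: [-178.4, -1.9, -4.3]
force: [2.9, 0.1, -0.9]
gripper_width: 27.3
```

```bash
python3 avg.py 20; python3 avg.py 21
```

```text
F [ 2.32 -0.37 -0.35] sd [0.56 0.48 0.4 ] pos [ 438.77 -163.69  236.93] t 32.275
[-0.3 -1.  -1.  -0.9 -0.3  0.3 -0.3 -0.2 -0.6 -0.5 -0.7  0.  -0.4  0.1
  0.1  0.1]
F [ 1.07 -0.11 -0.27] sd [0.56 0.41 0.46] pos [ 438.81 -163.7   236.95] t 33.175
[-0.2 -0.3 -0.3 -0.  -0.7  0.1 -1.4 -0.9 -0.1 -0.5 -0.2 -0.8 -0.   0.5
  0.   0.3]
```

Request:
play_rows:
  increments:
    - [0, 0, -1, 0, 1]
    - [0, 0, -0.5, 0, 1]
    - [0, 0, 0, 0, 1]
    - [0, 0, 0, 0, 1]

```text
time_s: 33.78
ee_pos: [438.9, -163.7, 235.5]
ee_rot: [-178.4, -1.9, -4.3]
force: [-0.2, 1.0, -0.4]
gripper_width: 27.3
```

```bash
python3 avg.py 22; python3 avg.py 23
```

```text
F [-1.    0.07 -0.03] sd [0.51 0.56 0.37] pos [ 438.85 -163.72  235.47] t 34.575
[ 0.1  0.3  0.3  0.1 -0.2 -0.   0.7  0.5 -0.4 -0.6 -0.3 -0.3 -0.3 -0.1
  0.1 -0.4]
F [-1.89  0.13 -0.25] sd [0.45 0.53 0.42] pos [ 438.87 -163.71  235.48] t 35.475
[-0.6 -0.3 -1.  -0.3  0.8 -0.4  0.3 -0.3 -0.1 -0.6 -0.  -0.3  0.2 -0.3
 -0.6 -0.4]
```

Request:
play_rows:
  increments:
    - [0, 0, 0, 0, 0.66]
    - [0, 0, 0, 0, 0.63]
    - [0, 0, 0, 0, 0.6]
    - [0, 0, 0, 0, 0.55]
    - [0, 0, 0, 0, 0.5]
    - [0, 0, 0, 0, 0.4]
    - [0, 0, 0, 0, 0.2]
    - [0, 0, 0, 0, 0]
    - [0, 0, 0, 0, 0]
    - [0, 0, 0, 0, 0]
    - [0, 0, 0, 0, 0]

```text
time_s: 36.95
ee_pos: [439.0, -163.7, 235.5]
ee_rot: [-178.4, -2.0, -4.3]
force: [0.1, -0.2, -1.2]
gripper_width: 91.3
```

```bash
python3 avg.py 24; python3 - <<'E'
import numpy as np,cv2
a=[cv2.imread(f"pics/s{i}.png")[170:230,320:380] for i in(23,24)]
cv2.imwrite("pics/cmp.png",np.hstack([cv2.resize(x,(400,400),interpolation=cv2.INTER_LANCZOS4) for x in a]))
E
```

```text
F [0.1  0.02 0.05] sd [0.46 0.6  0.59] pos [ 439.   -163.74  235.52] t 37.75
[-0.6  1.1 -0.4  0.7  0.3  0.2 -0.2  0.4  0.6  0.2 -0.7 -0.8 -0.6 -0.5
  0.2  1. ]
```

View pics/cmp.png

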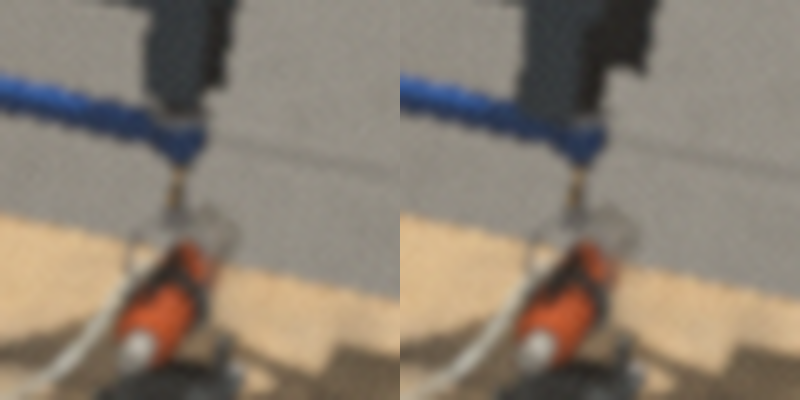

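Request:
play_rows:
  increments:
    - [0, 0, 5, 0, 0]
    - [0, 0, 10, 0, 0]
    - [0, 0, 15, 0, 0]
    - [0, 0, 20, 0, 0]
    - [0, 0, 20, 0, 0]
    - [0, 0, 20, 0, 0]
    - [0, 0, 20, 0, 0]
    - [-20, 0, 10, 0, 0]
    - [-25, 0, 5, 0, 0]
    - [-25, 0, 0, 0, 0]
    - [-20, 0, 0, 0, 0]
    - [-10, 0, 0, 0, 0]
    - [0, 0, 0, 0, 0]

```text
time_s: 39.48
ee_pos: [338.5, -163.8, 360.7]
ee_rot: [-178.4, -2.0, -4.4]
force: [-0.4, 0.3, -0.3]
gripper_width: 91.3
```

```bash
python3 avg.py 25; python3 avg.py 26; python3 - <<'E'
from h import *
a=[cv2.imread(f"pics/s{i}.png")[165:235,315:385] for i in(24,25,26)]
cv2.imwrite("pics/cmp2.png",np.hstack([cv2.resize(x,(266,400),interpolation=cv2.INTER_LANCZOS4) for x in a]))
for i in (23,24,25,26):
    im=np.load(f"pics/s{i}.npy");h=cv2.cvtColor(im,cv2.COLOR_RGB2HSV)
    m=((h[...,0]<12)&(h[...,1]>140)&(h[...,2]>110)).astype(np.uint8);m[:195]=0;m[235:]=0;m[:,:325]=0;m[:,360:]=0
    mu=cv2.moments(m,True);print(i,mu["m00"],mu["m10"]/mu["m00"],mu["m01"]/mu["m00"])
E
```

```text
F [-0.   -0.26 -0.05] sd [0.54 0.49 0.51] pos [ 339.26 -163.77  360.43] t 40.275
[-0.5 -0.6 -0.2  0.3 -0.6  0.4  0.9  0.2 -0.5  0.  -0.3 -0.1  1.  -0.2
 -0.8  0.1]
F [0.   0.03 0.09] sd [0.56 0.52 0.43] pos [ 339.   -163.74  360.53] t 41.175
[ 0.3 -0.3 -0.1 -0.4  0.4  0.9  0.2 -0.3 -0.3  0.3  0.2 -0.7  0.4  0.5
  0.6 -0.3]
23 72.0 344.30555555555554 216.15277777777777
24 71.0 344.5211267605634 216.09859154929578
25 81.0 344.12345679012344 215.35802469135803
26 79.0 344.0632911392405 215.51898734177215
```

View pics/cmp2.png

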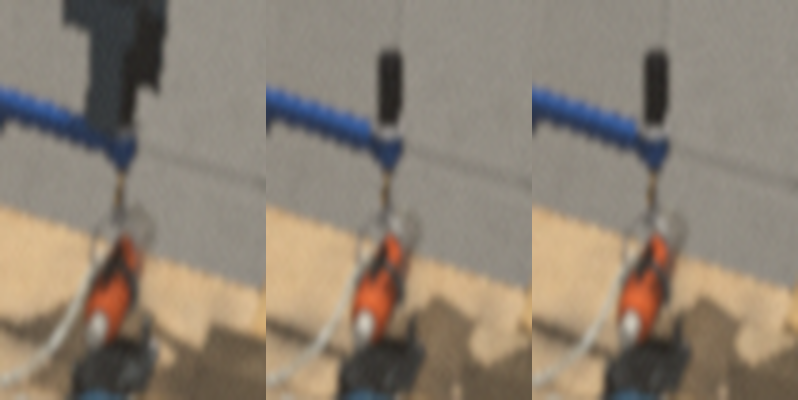

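View pics/t26.png

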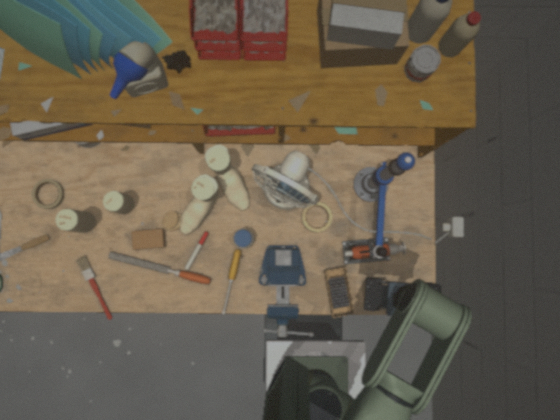

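```bash
python3 -c "
from workcell import env
print(env.job_done())"
```

```text
the job is handed in; nothing more can be done
None
```

The grinder hangs level and still on the balancer, clear of its rest. I handed the job in at about 41 s with the arm about 100 mm clear of it.

**What I did:** I gripped the black grip from above, pulled the hook down about 160 mm and swung it along its circle into the bail. The gate contact measured about 2 N level force, below the 3 N tipping limit. Then I raised the hook slowly. The level force fell away at about the height where the gate should shut, and the grinder's weight came onto the hook where expected. I kept raising it until the lift force on the gripper was about −0.1 N, then opened the fingers.

**Last checks:**
- **Hang:** no movement at release. Two pictures taken 0.9 s apart after I backed off agree to about 0.2 px (under 1 mm). The grinder sits about 0.7 px (some 2–3 mm) higher in the picture than just before I let go; part of this may be the arm uncovering more of it.
- **Bystanders:** the jar, sanding block and other bench items look unmoved in the final top view.

**What is less certain:**
- **Gate:** it is too small to see in the images. That it is shut rests on the force change and on the grinder hanging.
- **Balance reading:** while I was finding the balance point, the lift force varied by a few tenths of a newton. The sideways force between arm and mast swung by ±5 N. I brought the sideways force down to about 2 N before letting go.
- **Wrist tilt:** early on, a wrist turn reached the last joint's limit and left the tool tilted about 2.5° for the rest of the job. It did not affect the grasp.

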